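# Hang a glass ring on the swinging drop hook

## Robot

A 6-joint arm with a two-finger parallel gripper is mounted at the origin on the work surface. World frame = base frame: x ahead of the robot, y to its left, z up, the work surface at z = 0. Lengths are in m, angles in rad, forces in N, time in s.
With the tool pointing down it reaches from about 0.3 to 0.775 m from the base axis. Payload 14.6 kg.
Tool frame: the origin (TCP) lies on the centre line of the jaws, within the pads' length; the fingertips stand 14 mm ahead of it and the grasp point (between the pads) lies 5 mm behind it; x points along the fingers, y is the direction in which the jaws open and shut, and the axes are right-handed (so a half turn about x gives the same grasp; the last joint's range is limited). The gripper opens to 94 mm and grips with 3 to 60 N. Pads are 16 mm wide; open, the fingers measure 119 mm over their backs; the gripper's body (75 mm by 177 mm) begins 78 mm behind the grasp point.
Start: joints at [-1.281, 0.3, 1.521, -0, 1.321, -0.067], TCP at [0.192, -0.515, 0.187] pointing down, gripper open.
Joint ranges: [-3.03, 3.03], [-0.79, 2.21], [0.23, 2.52], [-1.04, 4.18], [0, 3.07], [-2.55, 2.55]. Speed limits (rad/s): [2.22, 2.22, 2.57, 3.14, 3.14, 3.14].

## Interface

Orientations are given as [roll, pitch, yaw] about the fixed x, y, z axes, in that order (R = Rz(yaw) Ry(pitch) Rx(roll)).
In Python, from station import * gives the robot as it stands. The module is installed in compiled form; this text tells all that it offers.
- The arm moves only by the shell command python3 -m handwheel 'ROWS' [FORCE]. ROWS is JSON, a list of rows, each a list of 3 entries, a list of its own where there are three numbers: the shift along the tool's x, y, z in mm, then the turn about the tool's x in rad, then the gripper command: -1 is fully open, 1 is shut, values between are in proportion. In form: [[[dx, dy, dz], spin, gripper], ...]. A call has exactly 5 rows; each row is the pose to reach, as a shift and turn from the pose measured when the call began, along the tool's axes at that moment; what a row does not reach only later rows make up. A row lasts 1/10 s, in which the tool goes at most 50 mm and 8.59 degrees, less where a joint would pass 70% of its speed; a pose out of reach is approached as far as the arm can. A call with a gripper value outside its range is refused whole. The fingers move at their own pace and stop on an object; FORCE is the grip in N (left out, the last holds). Time passes only in rows, so rows that repeat a pose let the fingers close, or fill a call up. It gives the time, the measured TCP pose, the force and the opening at its end, in the units of the state.
- get_obs(): the state, without advancing time (a new reading comes with each control period).
- camera(name): name is "scene" or "top" or "wrist"; returns (picture, depth): 384x512x3 uint8, blue, green, red; 384x512 float32, m along the optical axis (not along the pixel's ray), 0 where there is no reading.
- camera_info(name): a dict with "fx", "fy", "cx", "cy" (pixels), "extrinsics" (4x4, takes a point from camera to world coordinates). Camera axes: x right, y down, z forward; pixel columns grow to the right and rows downward; lengths in m; the calibration is good to about 2 mm. A picture is of the moment at which its call begins: read the wrist's pose just before it. camera_info takes no time and is no camera call; for the wrist camera it gives the pose at the moment of the call.
- hand_in(): hands the job in, once; it reports no verdict.
The state is a dict: "time_s": time; "qpos": joint angles; "joint_vel": joint speeds; "tau": joint torques, N m; "ee_pos": TCP position; "eef_rot": TCP orientation; "force": force on the tool from outside, world axes, zero at the start; "moment": the same for the moment, N m; "grip_width": finger opening in m.
Only numpy, scipy, OpenCV 4.12 (cv2) and the standard library are available. Lean on these libraries where they do the work, as an engineer would, in place of code of your own. Each camera call takes 0.05 s, during which the arm holds its last target. There are 200 camera calls.

## Task

The drop hook on the inspection stand is still swinging. Take the amber glass ring from the rack and bring the hook gently to rest with one contact that you keep on it, without striking it or shoving it aside; then ease the ring down into the bottom of the hook until the hook just carries it, do not press, and only then let go. Leave the ring hanging there still and plumb; do not drop it, and do not disturb the other glass and tools.

Things in the scene. Friction and masses are not known exactly. Their poses are not given: they have to be found in the camera images.
- ring: Amber glass ring, 160 mm outer and 136 mm inner diameter, round section 12 mm thick, about 120 g. Origin at its centre, x = the ring's axis, z = up as it stands, y away from the robot. It stands upright in one of the rack's 3 places, edge-on to the robot. Grip it across the 12 mm on the rim's robot side, some 20-40 mm above the centre, gripper upright or leaning back to the robot: top left free for the hook.
- rack: Wooden rack, board 240 x 150 x 12 mm, origin under its centre; places at -75, 0 and +75 mm along its x. Two rails (32 mm up, 45 mm either side of the middle) carry the rings, dowels up to 72 mm high keep them upright with 1.6 mm of play. Ring centres stand about 105 mm above the bench. Lift a ring straight up by 80 mm to clear the dowels, 180 mm to pass over other rings.
- pin (a point): Centre of the brass pin, 410 mm above the bench, on which the hook swings; fixed to the grey stand, with the stand's axes: the hook swings in this x-z plane (left-right for the robot), its mouth and tip face -x (the robot's left), y is the pin's axis, pointing away from the robot. A side arm runs from 30 mm above the pin to a column 150 mm to +y and 75 mm to +x; the -y (robot) side is free.
- hook (a joint): Swing angle (rad) of the hook about the pin: 0 = straight down, positive = its lower end towards -x of the pin frame (left). At the start it swings freely, 0.12 to 0.18 rad either way, about once in 0.8 s, and hardly dies down by itself; bare, it rests within 0.02 of 0. About 0.3 kg. At 0.18 rad to the left the tip stands about 9 mm higher than when it hangs straight.
- stand: Grey stand with column, side arm and the drop hook; fixed; origin on the bench straight below the pin; base plate 16 mm high on its +y side. The hook's rod is screwed more or less far into the sleeve, so the inside bottom of the bowl lies anywhere from 196 to 214 mm below the pin: this is not measured and has to be felt.
- ring_blue: Blue glass ring, same size, in another place of the rack; leave alone. Origin at its centre.
- ring_green: Green glass ring, same size, in another place of the rack; leave alone. Origin at its centre.
- goblet: Clear goblet 167 mm tall, 80 mm across, at the back; leave alone. Origin under its foot.
- bowl: Small blue glass bowl 90 mm across, 40 mm high, at the back; leave alone. Origin under it.
- paddle: Graphite paddle with wooden handle, 260 mm long, 24 mm high, lying on the right; leave alone.
- tweezers: Steel tweezers 180 mm long lying on the left; leave alone.
- bottle: White bottle 150 mm tall, 56 mm thick, back left; leave alone.
- shank (a point): Point on the hook's axis 80 mm below the pin, at the yellow sleeve (19 mm thick); moves with the hook, z along it. Below the sleeve (89 mm below the pin) a straight shank 8 mm thick, coated blue, goes down on this axis to the bowl, bent towards -x: inner radius 11 mm, gap from shank to tip 22 mm, tip's axis 30 mm from the shank's, top of the tip 28 mm above the bowl's bottom.
Mind the look-alikes: they are no part of the job. Several things have the shape of the ring; the one meant has the colours described above.

How it is judged:
By the outcome, as a careful person would: the job done as asked, in the order asked, and still so for the second after the job is handed in, with the robot touching nothing.
It also fails if it takes over 67 s, if anything falls off the work surface, if the arm or the gripper's body presses on something with over 40 N, if the wrist force passes 120 N, or if a joint passes its speed limit or range.

## Working session

There is one attempt and no reset: what is moved stays moved. The work goes in short steps, Python scripts to look and compute and a shell command to move; the robot and the scene stay as the last step left them, time stands still between calls to the robot, and variables do not carry over. Pictures are saved under pics/ and viewed, about 8 in all and at most 12, crops included, and the job is handed in when it is done.

```bash
mkdir -p pics
cat > h.py <<'E'
from station import *
import numpy as np, cv2
from scipy.spatial.transform import Rotation as R
def cloud(name):
    i=camera_info(name); p,d=camera(name)
    v,u=np.mgrid[:384,:512]
    c=np.stack([(u-i['cx'])/i['fx']*d,(v-i['cy'])/i['fy']*d,d],-1)
    T=np.array(i['extrinsics']); w=c@T[:3,:3].T+T[:3,3]; w[d==0]=np.nan
    return p,d,w
E
python3 - <<'E'
from h import *
o=get_obs(); print(o)
for n in("scene","top"):
    p,d,w=cloud(n); np.savez(f'{n}0.npz',p=p,w=w)
    cv2.imwrite(f'pics/{n}0.png',p); i=camera_info(n); print(n,i['fx'],np.round(i['extrinsics'],3).tolist())
a=np.hstack([cv2.imread('pics/scene0.png'),cv2.imread('pics/top0.png')])
cv2.imwrite('pics/a.png',cv2.resize(a,(800,300)))
E
```

```text
{'time_s': 0.0, 'qpos': array([-1.28059852e+00,  3.00473293e-01,  1.52157297e+00, -1.42045368e-05,
        1.32070401e+00, -6.65916187e-02]), 'joint_vel': array([0.00091478, 0.0007715 , 0.00128169, 0.00136056, 0.00042706,
       0.00085094]), 'tau': array([ 2.42363712e-03, -5.31799364e+01, -3.52728331e+01,  7.09270779e-02,
        2.44835968e-02, -8.25109078e-05]), 'ee_pos': array([ 0.19201406, -0.51509227,  0.18648857]), 'eef_rot': array([-1.62550322,  1.56963863,  1.87288238]), 'force': array([ 0.71257969, -0.62123487,  0.63095214]), 'moment': array([ 0.02737508, -0.04271627, -0.10974943]), 'grip_width': 0.09355322854057986}
scene 370.64877226604483 [[-0.665, 0.568, -0.485, 1.01], [0.747, 0.492, -0.448, 0.496], [-0.016, -0.66, -0.751, 1.072], [0.0, 0.0, 0.0, 1.0]]
top 354.6121770806062 [[0.006, -0.995, 0.101, 0.357], [-1.0, -0.006, 0.001, -0.027], [-0.0, -0.101, -0.995, 1.596], [0.0, 0.0, 0.0, 1.0]]
```

View pics/scene0.png

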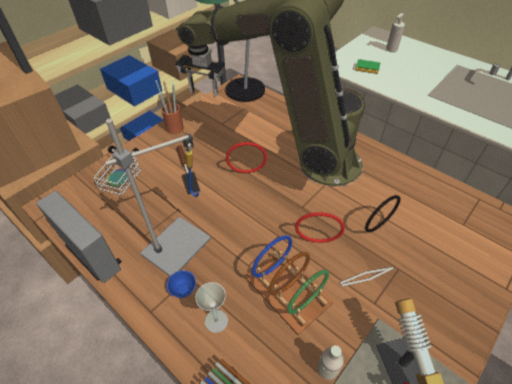

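View pics/top0.png

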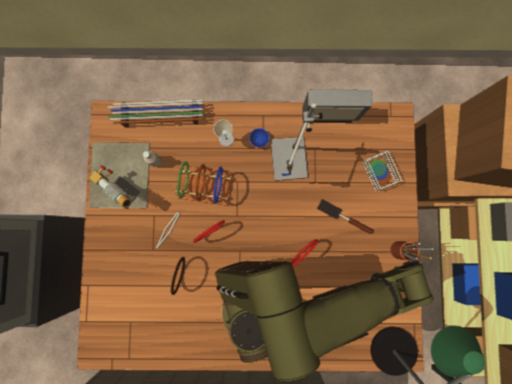

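The scene view shows the rack at about (290,275), with the blue, amber and green rings from right to left for the robot. The hook hangs at about (188,165). In the top view the rack is near (205,183) and the pin near (290,165). Next I measure them.

```bash
cat > m.py <<'E'
from h import *
for n in("scene","top"):
    z=np.load(f'{n}0.npz'); p,w=z['p'],z['w']; hsv=cv2.cvtColor(p,cv2.COLOR_BGR2HSV)
    H,S,V=[hsv[...,k].astype(int) for k in range(3)]
    X,Y,Z=w[...,0],w[...,1],w[...,2]
    ringbox=(X>.3)&(X<.75)&(Y>-.05)&(Y<.35)&(Z>.05)&(Z<.2)
    for c,m in dict(blue=(H>105)&(H<130)&(S>120),green=(H>55)&(H<95)&(S>100),amber=(H<20)&(S>100)&(Z>.085)).items():
        q=w[m&ringbox]
        if len(q)<10: print(n,c,len(q)); continue
        med=np.median(q,0); q=q[np.linalg.norm(q-med,axis=1)<.13]
        C=q.mean(0); a=np.linalg.svd(q-C)[2][2]
        print(n,c,len(q),C.round(3),'axis',a.round(2),'min',q.min(0).round(3),'max',q.max(0).round(3))
    hk=(Z>.17)&(Z<.48)&(X>.4)&(X<.8)&(Y>-.4)&(Y<-.1)
    v,u=np.nonzero(hk); print(n,len(v))
    for zz in np.arange(.17,.48,.02):
        s=hk&(Z>zz)&(Z<=zz+.02)
        if s.sum(): print(round(zz,2),s.sum(),'x',np.percentile(X[s],[0,25,50,75,100]).round(3),'y',np.percentile(Y[s],[0,25,50,75,100]).round(3))
s=cv2.imread('pics/scene0.png')
a=cv2.resize(s[90:290,80:360],(800,571),interpolation=cv2.INTER_CUBIC); cv2.imwrite('pics/b.png',a)
E
python3 m.py
```

```text
scene blue 230 [0.554 0.14  0.139] axis [-0.14 -0.99 -0.01] min [0.471 0.128 0.051] max [0.624 0.155 0.186]
scene green 89 [0.577 0.289 0.132] axis [-0.15 -0.99 -0.01] min [0.495 0.277 0.052] max [0.643 0.303 0.186]
scene amber 269 [0.555 0.218 0.161] axis [-0.2  -0.98  0.08] min [0.48  0.198 0.085] max [0.624 0.293 0.189]
scene 1308
0.17 20 x [0.725 0.73  0.734 0.736 0.738] y [-0.197 -0.194 -0.192 -0.191 -0.189]
0.19 47 x [0.573 0.58  0.582 0.733 0.739] y [-0.198 -0.191 -0.166 -0.155 -0.135]
0.21 43 x [0.573 0.579 0.727 0.734 0.739] y [-0.199 -0.192 -0.19  -0.15  -0.133]
0.23 30 x [0.578 0.582 0.731 0.735 0.738] y [-0.199 -0.192 -0.191 -0.163 -0.158]
0.25 38 x [0.578 0.617 0.732 0.736 0.738] y [-0.2   -0.193 -0.191 -0.168 -0.155]
0.27 32 x [0.577 0.581 0.73  0.735 0.738] y [-0.198 -0.193 -0.19  -0.157 -0.152]
0.29 41 x [0.576 0.581 0.731 0.735 0.738] y [-0.198 -0.193 -0.191 -0.154 -0.148]
0.31 39 x [0.575 0.583 0.73  0.736 0.739] y [-0.196 -0.192 -0.191 -0.15  -0.141]
0.33 59 x [0.57  0.582 0.727 0.734 0.739] y [-0.2   -0.192 -0.188 -0.141 -0.137]
0.35 59 x [0.575 0.582 0.586 0.734 
[... 1351 characters left out ...]
73  0.732 0.734] y [-0.188 -0.188 -0.188 -0.188 -0.187]
0.33 5 x [0.569 0.57  0.572 0.73  0.732] y [-0.188 -0.187 -0.148 -0.144 -0.137]
0.35 4 x [0.568 0.568 0.569 0.57  0.571] y [-0.142 -0.141 -0.138 -0.134 -0.133]
0.37 3 x [0.572 0.574 0.576 0.653 0.73 ] y [-0.188 -0.167 -0.145 -0.136 -0.127]
0.39 3 x [0.562 0.564 0.566 0.577 0.587] y [-0.139 -0.137 -0.135 -0.13  -0.125]
0.41 15 x [0.564 0.565 0.689 0.716 0.733] y [-0.205 -0.192 -0.177 -0.135 -0.126]
0.43 222 x [0.564 0.602 0.659 0.698 0.744] y [-0.238 -0.185 -0.165 -0.143 -0.125]
0.45 106 x [0.714 0.723 0.729 0.736 0.749] y [-0.238 -0.21  -0.197 -0.185 -0.177]
0.47 3 x [0.726 0.729 0.733 0.733 0.734] y [-0.195 -0.192 -0.188 -0.188 -0.188]
```

View pics/b.png

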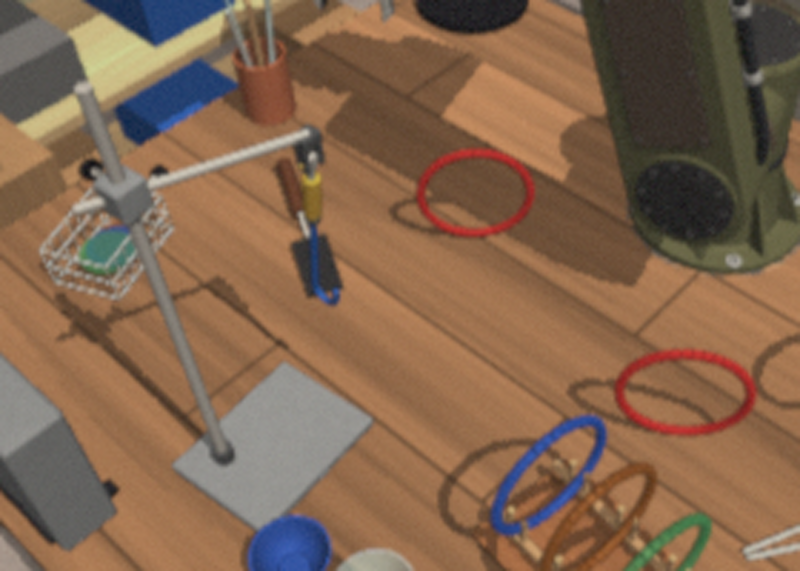

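```bash
cat > f.py <<'E'
from h import *
from scipy.optimize import least_squares as LS
D={}
for n in("scene","top"):
    z=np.load(f'{n}0.npz'); D[n]=(z['p'],z['w'])
def sel(n,f):
    p,w=D[n]; hsv=cv2.cvtColor(p,cv2.COLOR_BGR2HSV).astype(int)
    return w[f(hsv[...,0],hsv[...,1],hsv[...,2],w[...,0],w[...,1],w[...,2])]
def torus(q,c0):
    def r(a):
        ax=np.array([np.cos(a[3]),np.sin(a[3]),0]); d=q-a[:3]; h=d@ax
        rr=np.linalg.norm(d-np.outer(h,ax),axis=1); return np.hypot(rr-.074,h)-.006
    s=LS(r,[*c0,-1.71],loss='soft_l1',f_scale=.002); return s.x, np.median(abs(s.fun))
B=lambda X,Y,Z:(X>.44)&(X<.68)&(Y>.08)&(Y<.35)&(Z>.09)&(Z<.2)
for n in D:
  for c,f,y in (('blue',lambda H,S,V,X,Y,Z:(H>105)&(H<130)&(S>120)&B(X,Y,Z),.14),('green',lambda H,S,V,X,Y,Z:(H>55)&(H<95)&(S>80)&B(X,Y,Z),.289),
   ('amber',lambda H,S,V,X,Y,Z:(H<20)&(S>90)&B(X,Y,Z)&(abs(Y-.214-.143*(X-.558)*-1)<.03),.214)):
    q=sel(n,f)
    if len(q)>15: a,e=torus(q,[.558,y,.105]); print(n,c,len(q),a.round(4),e.round(4))
for n in D:
    q=sel(n,lambda H,S,V,X,Y,Z:(abs(X-.733)<.02)&(abs(Y+.19)<.02)&(Z>.05)&(Z<.41))
    s=LS(lambda a:np.hypot(q[:,0]-a[0],q[:,1]-a[1])-.008,[.73,-.19],loss='soft_l1',f_scale=.002); print(n,'col',len(q),s.x.round(4),np.median(s.fun))
    q=sel(n,lambda H,S,V,X,Y,Z:(X>.6)&(X<.71)&(abs(Y+.165)<.05)&(Z>.425)&(Z<.46))
    vx,vy,x0,y0=cv2.fitLine(q[:,:2].astype(np.float32),cv2.DIST_HUBER,0,.001,.001).ravel()
    print(n,'arm',len(q),np.degrees(np.arctan2(vy,vx)).round(2),'y at col',y0+vy/vx*(s.x[0]-x0),q[:,2].mean())
    al=np.arctan2(vy,vx); al=al if abs(al)<1.5 else al-np.pi
    print('  pin est',s.x-.1677*np.array([np.cos(al),np.sin(al)]),'yaw',np.degrees(al)-63.43)
    for nm,f in (('shank',lambda H,S,V,X,Y,Z:(H>95)&(H<130)&(S>110)&(Z>.17)&(Z<.34)&(abs(X-.58)<.04)&(abs(Y+.15)<.08)),('sleeve',lambda H,S,V,X,Y,Z:(H>15)&(H<35)&(S>100)&(Z>.3)&(Z<.4)&(abs(X-.58)<.04)&(abs(Y+.15)<.08))):
        q=sel(n,f); q=q[q[:,2].argsort()]; print(n,nm,len(q)); print(q[::max(1,len(q)//12)].round(4).tolist())
    q=sel(n,lambda H,S,V,X,Y,Z:(S<60)&(abs(Z-.016)<.008)&(X>.5)&(X<.85)&(Y<-.02)&(Y>-.35))
    r=cv2.minAreaRect((q[:,:2]*1000).astype(np.float32)); print(n,'plate',len(q),r)
o=get_obs(); M=R.from_euler('xyz',o['eef_rot']).as_matrix(); print(o['time_s'],M.round(4))
E
python3 f.py
```

```text
scene blue 186 [ 0.55    0.1462  0.111  -1.7263] 0.0013
scene green 159 [ 0.5654  0.286   0.1057 -1.7153] 0.0008
scene amber 291 [ 0.5542  0.2125  0.1053 -1.7125] 0.0006
top blue 47 [ 0.5451  0.1436  0.1108 -1.7083] 0.0013
top amber 121 [ 0.5553  0.215   0.1047 -1.7071] 0.0011
scene col 421 [ 0.7361 -0.1853] -5.506008249224134e-05
scene arm 213 -22.95 y at col -0.19853417556403324 0.44232375454932876
  pin est [ 0.58170388 -0.11993501] yaw -86.38457
scene shank 65
[[0.5799, -0.1639, 0.1964], [0.5788, -0.1503, 0.2011], [0.5808, -0.157, 0.2025], [0.5812, -0.1694, 0.2077], [0.5811, -0.1641, 0.2116], [0.5827, -0.1647, 0.2218], [0.5813, -0.1644, 0.2301], [0.5819, -0.1612, 0.242], [0.5798, -0.161, 0.2539], [0.579, -0.1547, 0.2665], [0.577, -0.1544, 0.2781], [0.577, -0.1523, 0.2881], [0.5804, -0.1502, 0.3006]]
scene sleeve 98
[[0.5752, -0.1418, 0.3268], [0.5851, -0.1457, 0.3357], [0.5703, -0.1402, 0.3401], [0.5845, -0.1484, 0.3454], [0.5784, -0.1371, 0.3519], [0.5825, -0.1397, 0.3571], [0.5772, -0.1361, 0.3632], [0.5755, -0.1329, 0.3678], [0.5842, -0.138, 0.3748], [0.5749, -0.1309, 0.3799],
[... 170 characters left out ...]
969726562), 5.555159091949463)
top col 29 [ 0.7333 -0.1952] -0.00010933230124225354
top arm 135 -27.56 y at col -0.20613424045432582 0.44152792906079097
  pin est [ 0.58462292 -0.11759571] yaw -90.98999
top shank 3
[[0.5777, -0.142, 0.1973], [0.5775, -0.1459, 0.1986], [0.5765, -0.1493, 0.2052]]
top sleeve 6
[[0.5696, -0.1375, 0.3406], [0.569, -0.1443, 0.3445], [0.5722, -0.1476, 0.3467], [0.5678, -0.1401, 0.3511], [0.5692, -0.1424, 0.3639], [0.5684, -0.135, 0.3686]]
top plate 1097 ((680.1969604492188, -169.52342224121094), (188.6233367919922, 147.25172424316406), 5.049992084503174)
0.1 [[-3.000e-04  3.493e-01 -9.370e-01]
 [ 9.000e-04 -9.370e-01 -3.493e-01]
 [-1.000e+00 -1.000e-03 -1.000e-04]]
```

```bash
python3 -c "
from h import *
i=camera_info('wrist');o=get_obs();M=R.from_euler('xyz',o['eef_rot']).as_matrix();T=np.array(i['extrinsics']);print('cam in tool',M.T@(T[:3,3]-o['ee_pos']),(M.T@T[:3,:3]).round(2).tolist())"
python3 -m handwheel '[[[-50,0,0],0,0],[[-100,-30,-30],0.15,0],[[-115,-65,-60],0.3,0],[[-115,-100,-90],0.45,0],[[-115,-135,-120],0.495,0]]' 5
```

```text
cam in tool [-0.1988278  -0.00037613 -0.07529379] [[0.0, -0.26, 0.97], [1.0, -0.0, -0.0], [0.0, 0.97, 0.26]]
time_s: 0.6
ee_pos: [0.2562, -0.3492, 0.3022]
eef_rot: [-2.665, 1.57, 0.332]
force: [1.8, 0.4, 0.4]
grip_width: 0.0571
```

```bash
cat >> h.py <<'E'
def to(x,y,z,yaw):
    "print tool-frame shift (mm) and spin to put TCP at x,y,z with tool y at yaw (deg)"
    o=get_obs(); M=R.from_euler('xyz',o['eef_rot']).as_matrix()
    d=M.T@(np.array([x,y,z])-o['ee_pos'])*1000; cur=np.degrees(np.arctan2(M[1,1],M[0,1]))
    print('t',round(o['time_s'],2),'pos',o['ee_pos'].round(4),'yaw',cur.round(2),'q6',o['qpos'][5].round(2),'down',M[:,0].round(4),'F',o['force'].round(2),'w',round(o['grip_width'],4))
    print('shift',d.round(1),'spin',np.radians(-(yaw-cur)).round(4))
E
python3 -m handwheel '[[[0,-45,-10],-0.15,-0.2],[[0,-90,-20],-0.3,-0.2],[[0,-135,-30],-0.45,-0.2],[[0,-180,-40],-0.6,-0.2],[[0,-225,-50],-0.75,-0.2]]'
python3 -c "from h import *; to(.4859,.2235,.30,82)"
```

```text
time_s: 1.1
ee_pos: [0.3381, -0.132, 0.3022]
eef_rot: [2.554, 1.57, 0.024]
force: [1.6, 0.3, 0.1]
grip_width: 0.0567
t 1.1 pos [ 0.3381 -0.132   0.3022] yaw -54.98 q6 0.49 down [ 5.e-04  0.e+00 -1.e+00] F [1.6  0.27 0.11] w 0.0567
shift [   2.3 -206.3 -325. ] spin -2.3907
```

```bash
python3 -m handwheel '[[[0,-25,-40],-0.15,-0.2],[[0,-50,-80],-0.3,-0.2],[[0,-75,-120],-0.45,-0.2],[[0,-100,-160],-0.6,-0.2],[[0,-125,-200],-0.75,-0.2]]'
python3 -c "from h import *; to(.4859,.2235,.30,82)"
```

```text
time_s: 1.6
ee_pos: [0.4304, 0.0873, 0.3022]
eef_rot: [1.749, 1.57, -0.031]
force: [1.2, -1.0, 0.3]
grip_width: 0.0567
t 1.6 pos [0.4304 0.0873 0.3022] yaw -11.97 q6 0.33 down [ 6.e-04 -0.e+00 -1.e+00] F [ 1.25 -1.04  0.27] w 0.0567
shift [   2.2   26.1 -144.7] spin -1.64
```

```bash
python3 -m handwheel '[[[2,5,-35],-0.15,-0.2],[[2,10,-70],-0.3,-0.2],[[2,17,-100],-0.45,-0.2],[[2,22,-125],-0.6,-0.2],[[2,26,-145],-0.75,-0.2]]'
python3 -c "from h import *; to(.4859,.2235,.30,82)"
```

```text
time_s: 2.1
ee_pos: [0.486, 0.2252, 0.2996]
eef_rot: [-1.323, 1.57, -2.352]
force: [-0.7, -0.1, 0.6]
grip_width: 0.0564
t 2.1 pos [0.486  0.2252 0.2996] yaw 31.03 q6 -0.18 down [-4.e-04 -4.e-04 -1.e+00] F [-0.68 -0.13  0.63] w 0.0564
shift [-0.4 -1.   1.4] spin -0.8896
```

```bash
python3 -m handwheel '[[[0,0,0],-0.15,-0.2],[[0,0,0],-0.3,-0.2],[[0,0,0],-0.45,-0.2],[[0,0,0],-0.6,-0.2],[[0,0,0],-0.75,-0.2]]'
python3 -c "
from h import *
to(.4859,.2235,.30,82)"
```

```text
time_s: 2.6
ee_pos: [0.4859, 0.2252, 0.2992]
eef_rot: [-2.322, 1.57, -2.602]
force: [0.1, -0.6, 0.6]
grip_width: 0.0563
t 2.6 pos [0.4859 0.2252 0.2992] yaw 73.96 q6 -0.93 down [-1.1e-03 -6.0e-04 -1.0e+00] F [ 0.12 -0.56  0.56] w 0.0563
shift [-0.8 -1.7  0.4] spin -0.1403
```

```bash
python3 -m handwheel '[[[0,-1.5,0.4],-0.14,-0.2],[[20,-1.5,0.4],-0.14,-0.2],[[50,-1.5,0.4],-0.14,-0.2],[[80,-1.5,0.4],-0.14,-0.2],[[84,-1.5,0.4],-0.14,-0.2]]'
python3 - <<'E'
from h import *
to(.4859,.2235,.125,82)
p,d,w=cloud('wrist'); np.savez('w1.npz',p=p,w=w); cv2.imwrite('pics/w1.png',p)
hsv=cv2.cvtColor(p,cv2.COLOR_BGR2HSV).astype(int); X,Y,Z=[w[...,k] for k in range(3)]
ry=np.array([.990,-.139])
m=(Z>.085)&(Z<.195)&(X>.46)&(X<.65)&(abs((Y-.2138)+.1404*(X-.5548))<.03)&(hsv[...,1]>80)
q=w[m]; print(len(q))
from scipy.optimize import least_squares as LS
def r(a):
    ax=np.array([np.cos(a[3]),np.sin(a[3]),0]); e=q-a[:3]; h=e@ax
    rr=np.linalg.norm(e-np.outer(h,ax),axis=1); return np.hypot(rr-.074,h)-.006
s=LS(r,[.5548,.2138,.105,-1.71],loss='soft_l1',f_scale=.001); print(s.x.round(4),np.median(abs(s.fun)))
E
```

```text
time_s: 3.1
ee_pos: [0.4844, 0.2231, 0.2119]
eef_rot: [-2.601, 1.564, -2.741]
force: [0.0, 0.1, -0.4]
grip_width: 0.0565
t 3.1 pos [0.4844 0.2231 0.2119] yaw 81.98 q6 -1.07 down [-0.0065 -0.0027 -1.    ] F [ 0.04  0.13 -0.36] w 0.0565
shift [86.9  1.   1.9] spin -0.0003
1366
[ 0.5544  0.214   0.1062 -1.716 ] 0.0002892058392290316
```

View pics/w1.png

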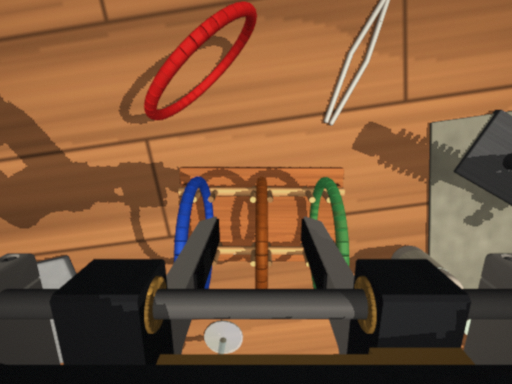

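The wrist view shows the amber ring's rim at about column 262, centred between the fingers (218 and 303). The torus fit agrees with the earlier ones, so I descend.

```bash
python3 -m handwheel '[[[20,2,2],0.005,-0.2],[[45,2,2],0.005,-0.2],[[70,2,2],0.005,-0.2],[[86,2,2],0.005,-0.2],[[86,2,2],0.005,-0.2]]'
python3 -c "from h import *; to(.4855,.224,.126,81.7)"
```

```text
time_s: 3.65
ee_pos: [0.4867, 0.2248, 0.1271]
eef_rot: [-2.601, 1.564, -2.746]
force: [-0.2, -0.5, 1.9]
grip_width: 0.0564
t 3.65 pos [0.4867 0.2248 0.1271] yaw 81.7 q6 -1.06 down [-0.0061 -0.0025 -1.    ] F [-0.24 -0.54  1.92] w 0.0564
shift [ 1.1 -0.9 -1.1] spin -0.0
```

```bash
python3 -m handwheel '[[[1,-1,-1],0,0.4],[[1,-1,-1],0,0.6],[[1,-1,-1],0,0.75],[[1,-1,-1],0,0.9],[[1,-1,-1],0,1]]' 4
python3 -c "from h import *; to(.4855,.224,.126,81.7)"
python3 -m handwheel '[[[0,0,0],0,1],[[0,0,0],0,1],[[0,0,0],0,1],[[0,0,0],0,1],[[0,0,0],0,1]]' 30
python3 -c "from h import *; to(.4855,.224,.126,81.7);print(get_obs()['moment'])"
```

```text
time_s: 4.15
ee_pos: [0.4858, 0.224, 0.1266]
eef_rot: [-2.595, 1.565, -2.739]
force: [-0.1, 0.1, -0.5]
grip_width: 0.0198
t 4.15 pos [0.4858 0.224  0.1266] yaw 81.7 q6 -1.06 down [-0.0055 -0.0023 -1.    ] F [-0.06  0.13 -0.47] w 0.0198
shift [ 0.6 -0.  -0.3] spin -0.0
time_s: 4.65
ee_pos: [0.4857, 0.2241, 0.1267]
eef_rot: [-2.616, 1.565, -2.761]
force: [-3.0, 0.9, 4.5]
grip_width: 0.009
t 4.65 pos [0.4857 0.2241 0.1267] yaw 81.7 q6 -1.06 down [-0.0055 -0.0022 -1.    ] F [-2.96  0.93  4.46] w 0.009
shift [ 0.7 -0.1 -0.2] spin -0.0
[ 0.13142418  0.40825149 -0.01684546]
```

```bash
cat >> h.py <<'E'
from scipy.optimize import least_squares as LS
def ringfit(n,c0,lo=0,sat=80,colour=True):
    p,d,w=cloud(n); hsv=cv2.cvtColor(p,cv2.COLOR_BGR2HSV).astype(int)
    c0=np.array(c0,float)
    def res(a,q):
        ax=np.array([np.cos(a[3])*np.cos(a[4]),np.sin(a[3])*np.cos(a[4]),np.sin(a[4])]); e=q-a[:3]; h=e@ax
        return np.hypot(np.linalg.norm(e-np.outer(h,ax),axis=1)-.074,h)-.006
    a=np.append(c0,0.)
    with np.errstate(invalid='ignore'):
        m0=(hsv[...,0]<20)&(hsv[...,1]>sat)&(w[...,2]>lo)&np.isfinite(w[...,0])
    q0=w[m0]; q0=q0[np.linalg.norm(q0-c0[:3],axis=1)<.12]
    for tol in (.02,.008,.005):
        q=q0[abs(res(a,q0))<tol]
        if len(q)<20: print('few',len(q)); return p,w,a
        a=LS(res,a,args=(q,),loss='soft_l1',f_scale=.001).x
    print(n,'ring n',len(q),'c',a[:3].round(4),'axis yaw',np.degrees(a[3]).round(2),'tilt',np.degrees(a[4]).round(2),'res',np.median(abs(res(a,q))).round(4))
    return p,w,a
E
python3 - <<'E'
from h import *
to(.4855,.224,.126,81.7)
p,w,a=ringfit('wrist',[.5544,.214,.106,-1.716],lo=.085)
p,w,a=ringfit('scene',[.5544,.214,.106,-1.716],lo=.085)
to(.4855,.224,.126,81.7)
E
```

```text
t 4.65 pos [0.4857 0.2241 0.1267] yaw 81.7 q6 -1.06 down [-0.0055 -0.0022 -1.    ] F [-2.96  0.93  4.46] w 0.009
shift [ 0.7 -0.1 -0.2] spin -0.0
wrist ring n 2003 c [0.5543 0.2139 0.1061] axis yaw -98.41 tilt 0.12 res 0.0003
scene ring n 294 c [0.5545 0.2121 0.1049] axis yaw -98.17 tilt 0.29 res 0.0007
t 4.75 pos [0.4857 0.2241 0.1267] yaw 81.7 q6 -1.06 down [-0.0055 -0.0022 -1.    ] F [-2.98  0.07  4.77] w 0.0088
shift [ 0.7 -0.1 -0.2] spin 0.0
```

```bash
python3 -m handwheel '[[[-3,0,0],0,1],[[-10,0,0],0,1],[[-25,0,0],0,1],[[-45,0,0],0,1],[[-45,0,0],0,1]]'
python3 - <<'E'
from h import *
to(.4857,.224,.306,81.7)
p,w,a=ringfit('wrist',[.5544,.214,.151,-1.716],lo=.085)
to(.4857,.224,.306,81.7)
E
```

```text
time_s: 5.25
ee_pos: [0.487, 0.2245, 0.1741]
eef_rot: [-2.54, 1.569, -2.685]
force: [-0.1, 0.4, -1.1]
grip_width: 0.0088
t 5.25 pos [0.487  0.2245 0.1741] yaw 81.7 q6 -1.06 down [-1.7e-03 -8.0e-04 -1.0e+00] F [-0.1   0.41 -1.07] w 0.0088
shift [-131.9   -0.8   -1.4] spin -0.0
wrist ring n 2166 c [0.5484 0.2157 0.1447] axis yaw -98.28 tilt -0.16 res 0.0003
t 5.3 pos [0.4864 0.2242 0.1724] yaw 81.69 q6 -1.06 down [-0.0037 -0.0016 -1.    ] F [ 0.45  0.05 -1.77] w 0.009
shift [-133.6   -0.6   -1.1] spin -0.0001
```

```bash
python3 -m handwheel '[[[-20,0,0],0,1],[[-50,0,0],0,1],[[-85,0,0],0,1],[[-115,0,0],0,1],[[-134,0,0],0,1]]' 45
python3 - <<'E'
from h import *
p,w,a=ringfit('wrist',[.5484,.2157,.278,-1.716],lo=.15)
to(.4857,.224,.306,81.7)
p,w,a=ringfit('wrist',[.5484,.2157,.278,-1.716],lo=.15)
cv2.imwrite('pics/w2.png',p)
to(.4857,.224,.306,81.7)
E
```

```text
time_s: 5.8
ee_pos: [0.4871, 0.2245, 0.3076]
eef_rot: [-2.559, 1.568, -2.704]
force: [0.3, 0.5, -1.3]
grip_width: 0.0082
wrist ring n 2054 c [0.5489 0.2154 0.2782] axis yaw -98.41 tilt 0.06 res 0.0003
t 5.85 pos [0.4876 0.2247 0.3099] yaw 81.69 q6 -1.06 down [ 2.e-04 -1.e-04 -1.e+00] F [ 0.94 -0.04  1.41] w 0.0083
shift [ 3.9 -0.9 -1.8] spin -0.0001
wrist ring n 2046 c [0.5498 0.2156 0.2812] axis yaw -98.41 tilt -0.05 res 0.0003
t 5.9 pos [0.4875 0.2246 0.3077] yaw 81.69 q6 -1.06 down [-9.e-04 -6.e-04 -1.e+00] F [-1.51 -0.1  -1.3 ] w 0.0084
shift [ 1.7 -0.9 -1.7] spin -0.0001
```

```bash
python3 -c "from h import *; to(.5036,-.0153,.308,95.3)"
```

```text
t 5.9 pos [0.4875 0.2246 0.3077] yaw 81.69 q6 -1.06 down [-9.e-04 -6.e-04 -1.e+00] F [-1.51 -0.1  -1.3 ] w 0.0084
shift [-2.000e-01 -2.351e+02  5.060e+01] spin -0.2375
```

```bash
python3 -m handwheel '[[[-3,-20,4],0,1],[[-3,-55,12],0,1],[[-3,-100,22],0,1],[[-3,-145,31],-0.06,1],[[-3,-180,39],-0.12,1]]'
python3 -c "from h import *; to(.5036,-.0153,.228,95.3)"
```

```text
time_s: 6.4
ee_pos: [0.4995, 0.0387, 0.3085]
eef_rot: [-2.896, 1.567, -2.919]
force: [-0.0, 0.5, -1.6]
grip_width: 0.0082
t 6.4 pos [0.4995 0.0387 0.3085] yaw 88.67 q6 -1.54 down [-3.6e-03 -8.0e-04 -1.0e+00] F [-0.02  0.5  -1.57] w 0.0082
shift [ 80.5 -53.8   5.6] spin -0.1157
```

```bash
python3 -m handwheel '[[[15,-20,2],-0.04,1],[[38,-40,4],-0.08,1],[[62,-52,5],-0.1157,1],[[77,-54,5.6],-0.1157,1],[[80.5,-54,5.6],-0.1157,1]]'
python3 - <<'E'
from h import *
to(.5036,-.0153,.228,95.3)
p,w,a=ringfit('wrist',[.566,-.0095,.201,-1.478],lo=.1)
cv2.imwrite('pics/w3.png',p)
p,w,a=ringfit('scene',[.566,-.0095,.201,-1.478],lo=.1)
cv2.imwrite('pics/s3.png',p)
to(.5036,-.0153,.228,95.3)
s=cv2.resize(p[90:240,120:330],(700,500)); cv2.imwrite('pics/s3c.png',s)
E
```

```text
time_s: 6.9
ee_pos: [0.5023, -0.0158, 0.2244]
eef_rot: [3.086, 1.562, -3.105]
force: [-0.3, -0.1, -0.9]
grip_width: 0.0083
t 6.9 pos [ 0.5023 -0.0158  0.2244] yaw 95.24 q6 -1.77 down [-9.e-03 -3.e-04 -1.e+00] F [-0.28 -0.06 -0.89] w 0.0083
shift [-3.6  0.4  1.4] spin -0.001
wrist ring n 2088 c [ 5.557e-01 -3.000e-04  2.040e-01] axis yaw -80.25 tilt -7.18 res 0.0012
scene ring n 447 c [ 0.5628 -0.011   0.2029] axis yaw -85.13 tilt 2.03 res 0.0018
t 7.0 pos [ 0.5031 -0.0153  0.2268] yaw 95.29 q6 -1.77 down [-5.8e-03 -6.0e-04 -1.0e+00] F [ 0.64  0.2  -1.36] w 0.0084
shift [-1.2 -0.1  0.5] spin -0.0002
```

View pics/w3.png

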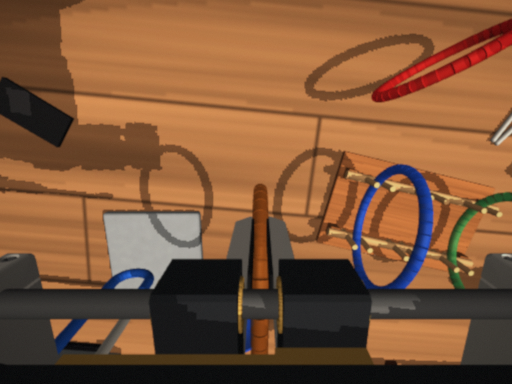

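The wrist view shows the ring edge-on at column 260. The hook's blue bowl and tip are at (130,280), to the robot's right. Next I track the swing.

```bash
cat >> h.py <<'E'
P=np.array([.577,-.129]); YAW=np.radians(-84.7)
SX=np.array([np.cos(YAW),np.sin(YAW)]); SY=np.array([-SX[1],SX[0]])
def hookpts(p,w):
    hsv=cv2.cvtColor(p,cv2.COLOR_BGR2HSV).astype(int); H,S=hsv[...,0],hsv[...,1]
    with np.errstate(invalid='ignore'):
        d=w[...,:2]-P; s=d@SX; y=d@SY; z=w[...,2]-.41
        b=(abs(s)<.09)&(abs(y)<.03)
        sh=b&(H>95)&(H<130)&(S>100)&(z<-.09)&(z>-.235)
        sl=b&(H>17)&(H<35)&(S>100)&(z<-.04)&(z>-.095)
    return [np.c_[s[m],y[m],z[m]] for m in (sh,sl)]
def hookpos(p,w,zz=-.135):
    "fit straight shank: s at height zz, angle, from points in shank range"
    sh,sl=hookpts(p,w); q=sh[(sh[:,2]>-.185)]
    q=np.r_[q,sl] if len(q)>3 else q
    l=np.polyfit(q[:,2],q[:,0],1,w=np.ones(len(q)))
    r=q[:,0]-np.polyval(l,q[:,2]); k=abs(r)<.006; l=np.polyfit(q[k,2],q[k,0],1)
    return np.polyval(l,zz),np.arctan(l[0]),len(q)
def swing(n,N,zz=-.135):
    T=[];S=[];A=[];Q=[]
    for i in range(N):
        T.append(get_obs()['time_s']); p,d,w=cloud(n); s,a,k=hookpos(p,w,zz); S.append(s);A.append(a);Q.append(hookpts(p,w)[0])
    return np.array(T),np.array(S),np.array(A),Q
def sinfit(T,S):
    best=None
    for w0 in (7,7.8,8.6):
        f=lambda a:a[0]+a[1]*np.cos(a[3]*(T-T[-1]))+a[2]*np.sin(a[3]*(T-T[-1]))-S
        r=LS(f,[S.mean(),.01,.01,w0],loss='soft_l1',f_scale=.002)
        if best is None or r.cost<best.cost: best=r
    a=best.x; A=np.hypot(a[1],a[2]); ph=np.arctan2(a[2],a[1])  # S=a0+A cos(w(t-t0)-ph)
    per=2*np.pi/a[3]; tr=T[-1]+ph/a[3]
    print('mean %.4f A %.4f per %.3f rms %.4f'%(a[0],A,per,np.sqrt(np.mean(best.fun**2))),'right extremes at',(tr+per*np.arange(-1,8)).round(3))
E
python3 - <<'E'
from h import *
T,S,A,Q=swing('scene',20); np.savez('sw.npz',T=T,S=S,A=A)
print((S*1000).round(1),A.round(3)); sinfit(T,S); sinfit(T,A*.135)
for i in (np.argmin(abs(S-S.mean())),np.argmin(S),np.argmax(S)):
    q=Q[i]; print(round(S[i],4),'ymean',q[:,1].mean().round(4),'zmin',np.sort(q[:,2])[:4].round(4),'tip: smin',q[q[:,0].argsort()][:4].round(4).tolist())
to(.5036,-.0153,.228,95.3)
p,w,a=ringfit('scene',[.566,-.0095,.201,-1.478],lo=.17,sat=140); print('ring s',(a[:2]-P)@SX,'y',(a[:2]-P)@SY)
E
```

```text
[19.8 24.8 28.  28.  25.1 20.1 13.2  5.7 -1.1 -6.2 -9.3 -9.7 -6.4 -1.3
  5.2 12.4 19.  24.3 27.6 27.8] [-0.159 -0.197 -0.212 -0.214 -0.194 -0.157 -0.109 -0.057 -0.005  0.032
  0.055  0.06   0.035 -0.006 -0.054 -0.104 -0.154 -0.195 -0.215 -0.213]
mean 0.0093 A 0.0189 per 0.804 rms 0.0002 right extremes at [ 7.126  7.93   8.733  9.537 10.341 11.145 11.949 12.753 13.557]
mean -0.0109 A 0.0185 per 0.802 rms 0.0003 right extremes at [ 7.526  8.328  9.13   9.932 10.733 11.535 12.337 13.139 13.941]
0.0124 ymean -0.0002 zmin [-0.218  -0.218  -0.2143 -0.2135] tip: smin [[-0.0161, 0.0008, -0.1873], [-0.015, 0.0006, -0.1929], [-0.014, -0.0017, -0.1864], [-0.0134, -0.0, -0.1993]]
-0.0097 ymean 0.0 zmin [-0.2102 -0.2101 -0.2099 -0.2086] tip: smin [[-0.0477, 0.0007, -0.1889], [-0.0473, -0.0002, -0.1854], [-0.0468, 0.0005, -0.1944], [-0.0466, 0.0025, -0.1787]]
0.028 ymean -0.0007 zmin [-0.2148 -0.2128 -0.2123 -0.2118] tip: smin [[0.0065, -0.0018, -0.1864], [0.0068, -0.0029, -0.183], [0.007, -0.0016, -0.1912], [0.0079, 0.0008, -0.1849]]
t 8.0 pos [ 0.5036 -0.0155  0.228 ] yaw 95.3 q6 -1.77 down [-3.6e-03 -8.0e-04 -1.0e+00] F [-0.2  -0.94 -0.77] w 0.0087
shift [0.  0.2 0. ] spin -0.0001
scene ring n 265 c [ 0.5651 -0.0122  0.1973] axis yaw -85.17 tilt 0.13 res 0.0008
ring s -0.11738817552253461 y -0.0010334431008305384
```

```bash
python3 -m handwheel '[[[0,-10,-1.4],0,1],[[0,-30,-1.4],0,1],[[0,-60,-1.4],0,1],[[0,-80,-1.4],0,1],[[0,-89,-1.4],0,1]]'
python3 - <<'E'
from h import *
T,S,A,Q=swing('scene',14)
print((S*1000).round(1)); sinfit(T,S)
o=get_obs(); t=(o['ee_pos'][:2]-P); print('TCP s',t@SX,'y',t@SY,'ring pred s',-.1174+(t@SX+.1198))
for i in range(2):
    p,w,a=ringfit('scene',[.577,-.1-.0,.201,-1.478],lo=.17,sat=140); print('ring s',(a[:2]-P)@SX,'y',(a[:2]-P)@SY)
to(.5036,-.0153,.228,95.3)
E
```

```text
time_s: 8.55
ee_pos: [0.5103, -0.1062, 0.228]
eef_rot: [-2.971, 1.567, -2.88]
force: [0.3, -0.1, -1.3]
grip_width: 0.0085
[12.1 18.6 24.1 27.1 27.6 24.4 20.1 13.8  6.6  0.4 -4.5 -7.6 -8.2 -6. ]
mean 0.0095 A 0.0179 per 0.802 rms 0.0002 right extremes at [ 8.731  9.532 10.334 11.136 11.937 12.739 13.541 14.342 15.144]
TCP s -0.03095648924300716 y -0.06400660711114617 ring pred s -0.02855648924300716
scene ring n 258 c [ 0.572  -0.1007  0.1975] axis yaw -85.15 tilt 0.06 res 0.0008
ring s -0.028620677002097254 y -0.0024158601407761986
scene ring n 251 c [ 0.5719 -0.1007  0.1973] axis yaw -85.27 tilt 0.07 res 0.0008
ring s -0.02866714789454389 y -0.0024370719300486755
t 9.35 pos [ 0.5104 -0.1042  0.2281] yaw 95.3 q6 -1.93 down [-3.5e-03 -8.0e-04 -1.0e+00] F [ 0.94 -0.26 -1.05] w 0.0083
shift [ 0.1 89.1  1.4] spin 0.0
```

Run:
```python
from h import *
T,S,A,Q=swing('scene',28); np.savez('sw2.npz',T=T,S=S)
sinfit(T,S); sinfit(T[-16:],S[-16:])
o=get_obs(); t=(o['ee_pos'][:2]-P); print(o['time_s'],'TCP s',t@SX,'F',o['force'])
for q in Q[-12:]:
    q=q[q[:,2]>-.2]
print(len(T))
```

```text
mean 0.0094 A 0.0173 per 0.803 rms 0.0003 right extremes at [ 9.533 10.336 11.139 11.942 12.745 13.548 14.351 15.153 15.956]
mean 0.0094 A 0.0172 per 0.801 rms 0.0003 right extremes at [ 9.535 10.336 11.138 11.939 12.741 13.542 14.343 15.145 15.946]
10.75 TCP s -0.030820821520117083 F [-0.15202917 -0.39499162 -2.19289447]
28
```

```bash
python3 -m handwheel '[[[0,-10.5,0],0,1],[[0,-27.5,0],0,1],[[0,-42.3,0],0,1],[[0,-47.6,0],0,1],[[0,-47.2,0],0,1]]'; python3 -m handwheel '[[[0,1,0],0,1],[[0,2,0],0,1],[[0,3,0],0,1],[[0,4,0],0,1],[[0,5,0],0,1]]'
python3 - <<'E'
from h import *
T,S,A,Q=swing('scene',4); print(T,(S*1000).round(1),A.round(3))
o=get_obs(); t=(o['ee_pos'][:2]-P); print('TCP s',t@SX,'F',o['force'])
E
```

```text
time_s: 11.25
ee_pos: [0.5147, -0.1524, 0.2279]
eef_rot: [-3.054, 1.567, -2.963]
force: [0.1, 0.8, -1.7]
grip_width: 0.0088
time_s: 11.75
ee_pos: [0.5142, -0.1471, 0.2279]
eef_rot: [-3.042, 1.567, -2.951]
force: [0.1, -0.4, -2.3]
grip_width: 0.0084
[11.75 11.8  11.85 11.9 ] [20.3 20.  20.  20.3] [-0.16  -0.156 -0.159 -0.157]
TCP s 0.012459661792625717 F [-0.81620481 -1.22877245 -1.7734641 ]
```

```bash
python3 -m handwheel '[[[0,0.9,0],0,1],[[0,1.8,0],0,1],[[0,2.7,0],0,1],[[0,3.5,0],0,1],[[0,4.2,0],0,1]]'; python3 -m handwheel '[[[0,0.6,0],0,1],[[0,1.2,0],0,1],[[0,1.7,0],0,1],[[0,2.1,0],0,1],[[0,2.4,0],0,1]]'
python3 - <<'E'
from h import *
T,S,A,Q=swing('scene',8); print(T,(S*1000).round(1),A.round(3))
o=get_obs(); t=(o['ee_pos'][:2]-P); print('TCP s',t@SX,'y',t@SY,o['ee_pos'],'F',o['force'])
q=np.concatenate(Q); k=q[:,2]<-.17
print('tip zone', q[k][q[k][:,0].argsort()][:20:2].round(4).tolist())
p,w,a=ringfit('scene',[.58,-.137,.199,-1.478],lo=.17,sat=140); print('ring s',(a[:2]-P)@SX,'y',(a[:2]-P)@SY)
cv2.imwrite('pics/s4.png',cv2.resize(p[110:220,150:270],(720,660)[:2],interpolation=cv2.INTER_CUBIC)[:600])
E
```

```text
time_s: 12.45
ee_pos: [0.5139, -0.143, 0.2279]
eef_rot: [-3.051, 1.567, -2.96]
force: [0.5, 0.7, -2.4]
grip_width: 0.0088
time_s: 12.95
ee_pos: [0.5136, -0.1407, 0.2279]
eef_rot: [-3.053, 1.567, -2.962]
force: [-0.3, 0.8, -1.0]
grip_width: 0.0082
[12.95 13.   13.05 13.1  13.15 13.2  13.25 13.3 ] [14.5 14.2 13.8 14.2 13.9 14.4 13.7 14.2] [-0.12  -0.121 -0.116 -0.119 -0.111 -0.115 -0.115 -0.118]
TCP s 0.00580061311545337 y -0.06417126552349249 [ 0.51363889 -0.14070335  0.2278887 ] F [-0.61738559 -0.18982534 -1.87942563]
tip zone [[-0.0137, -0.0005, -0.1949], [-0.0134, 0.0024, -0.1877], [-0.0131, -0.0011, -0.1958], [-0.013, -0.0018, -0.1919], [-0.0129, 0.0013, -0.1843], [-0.0129, 0.0013, -0.1844], [-0.0127, -0.0014, -0.1964], [-0.0126, -0.0022, -0.1925], [-0.0122, -0.0018, -0.1971], [-0.0122, -0.0011, -0.2012]]
scene ring n 253 c [ 0.5747 -0.137   0.1969] axis yaw -84.23 tilt 0.5 res 0.0009
ring s 0.0077571981036344065 y -0.0030324301583484837
```

View pics/s4.png

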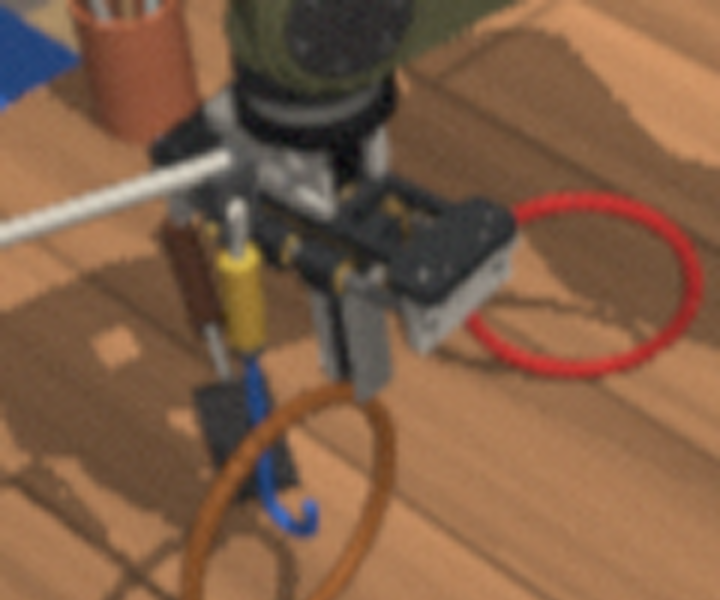

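```bash
python3 -m handwheel '[[[3,-0.1,0],0,1],[[8,-0.25,0],0,1],[[14,-0.45,0],0,1],[[19,-0.6,0],0,1],[[21,-0.7,0],0,1]]'; python3 -m handwheel '[[[3,-0.1,0],0,1],[[8,-0.25,0],0,1],[[14,-0.45,0],0,1],[[19,-0.6,0],0,1],[[21,-0.7,0],0,1]]'
cat >> h.py <<'E'
def look(N=8):
    T,S,A,Q=[],[],[],[]; F=[];M=[]
    for i in range(N):
        o=get_obs(); F.append(o['force']);M.append(o['moment']); p,d,w=cloud('scene'); s,a,k=hookpos(p,w,-.12); S.append(s);A.append(a);Q.append(hookpts(p,w)[0])
    F=np.array(F); o=get_obs(); t=o['ee_pos'][:2]-P
    print('t',round(o['time_s'],2),'hook s@-.12',(np.array(S)*1000).round(1),'ang',np.mean(A).round(4),'\nTCP s %.4f y %.4f z %.4f'%(t@SX,t@SY,o['ee_pos'][2]),'F stand x,y,z',np.round([F[:,:2].mean(0)@SX,F[:,:2].mean(0)@SY,F[:,2].mean()],2),'std',F.std(0).round(2),'M',np.mean(M,0).round(3),'w',round(o['grip_width'],4))
    p,w,a=ringfit('scene',[*(o['ee_pos'][:2]+SY*.0627),o['ee_pos'][2]-.031,-1.478],lo=.1,sat=140); print('ring s %.4f y %.4f'%((a[:2]-P)@SX,(a[:2]-P)@SY))
    return p,np.concatenate(Q)
E
python3 - <<'E'
from h import *
look()
E
```

```text
time_s: 13.9
ee_pos: [0.5134, -0.1413, 0.206]
eef_rot: [3.123, 1.566, -3.07]
force: [-0.3, -0.8, -1.1]
grip_width: 0.0083
time_s: 14.4
ee_pos: [0.5131, -0.142, 0.1843]
eef_rot: [3.068, 1.565, -3.124]
force: [-0.1, -0.4, -0.8]
grip_width: 0.0085
t 14.8 hook s@-.12 [11.  11.1 11.1 11.5 11.3 11.3 11.3 11.1] ang -0.1082 
TCP s 0.0072 y -0.0645 z 0.1852 F stand x,y,z [ 0.19 -0.19 -1.3 ] std [0.5  0.53 0.71] M [ 0.056 -0.048  0.004] w 0.0082
scene ring n 268 c [ 0.5747 -0.1379  0.1543] axis yaw -84.44 tilt 0.04 res 0.001
ring s 0.0086 y -0.0031
```

```bash
python3 -m handwheel '[[[2,-0.3,0],0,1],[[5,-0.5,0],0,1],[[8,-0.6,0],0,1],[[11,-0.7,0],0,1],[[12,-0.7,0],0,1]]'; sed -i "s/'M',np.mean(M,0).round(3)/'M',np.mean(M,0).round(3),np.std(M,0).round(3)/" h.py
python3 - <<'E'
from h import *
look()
E
```

```text
time_s: 15.35
ee_pos: [0.5133, -0.1427, 0.1727]
eef_rot: [3.102, 1.566, -3.09]
force: [0.3, -0.6, -1.9]
grip_width: 0.0085
t 15.75 hook s@-.12 [10.8 11.  11.1 11.  11.  10.9 11.1 11. ] ang -0.106 
TCP s 0.0079 y -0.0645 z 0.1733 F stand x,y,z [-0.13 -0.17 -1.59] std [0.32 0.32 0.28] M [ 0.054 -0.059  0.005] [0.025 0.022 0.029] w 0.0084
scene ring n 234 c [ 0.5756 -0.1388  0.1428] axis yaw -84.51 tilt -0.09 res 0.001
ring s 0.0096 y -0.0023
```

```bash
python3 -m handwheel '[[[1,-0.1,0],0,1],[[2,-0.2,0],0,1],[[3,-0.3,0],0,1],[[4,-0.4,0],0,1],[[4,-0.4,0],0,1]]'; python3 -m handwheel '[[[0.5,0,0],0,1],[[1,0,0],0,1],[[1.5,0,0],0,1],[[2,-0.1,0],0,1],[[2,-0.1,0],0,1]]'
python3 - <<'E'
from h import *
look(4)
E
```

```text
time_s: 16.3
ee_pos: [0.5134, -0.1432, 0.1691]
eef_rot: [-3.136, 1.566, -3.045]
force: [-0.7, -0.0, -1.9]
grip_width: 0.0079
time_s: 16.8
ee_pos: [0.5134, -0.1433, 0.167]
eef_rot: [3.14, 1.566, -3.053]
force: [0.1, 0.0, -1.0]
grip_width: 0.0079
t 17.0 hook s@-.12 [11.2 11.2 11.1 11.2] ang -0.1065 
TCP s 0.0083 y -0.0646 z 0.1671 F stand x,y,z [-0.23  0.02 -1.43] std [0.3  0.2  0.29] M [ 0.064 -0.028  0.004] [0.014 0.034 0.023] w 0.0085
scene ring n 218 c [ 0.5748 -0.1394  0.1364] axis yaw -84.6 tilt 0.2 res 0.0009
ring s 0.0102 y -0.0032
```

```bash
python3 -m handwheel '[[[0.4,0,0],0,1],[[0.8,0,0],0,1],[[1.2,0,0],0,1],[[1.6,0,0],0,1],[[2,0,0],0,1]]'
python3 - <<'E'
from h import *
p,q=look(3)
cv2.imwrite('pics/s5.png',p)
E
python3 -m handwheel '[[[0.4,0,0],0,1],[[0.8,0,0],0,1],[[1.2,0,0],0,1],[[1.5,0,0],0,1],[[1.5,0,0],0,1]]'
python3 - <<'E'
from h import *
p,q=look(3)
cv2.imwrite('pics/s6.png',cv2.resize(p[130:210,160:260],(750,600),interpolation=cv2.INTER_CUBIC))
E
```

```text
time_s: 17.55
ee_pos: [0.5134, -0.1433, 0.1651]
eef_rot: [3.14, 1.566, -3.052]
force: [-0.1, -0.0, -0.8]
grip_width: 0.0084
t 17.7 hook s@-.12 [11.5 11.4 11.5] ang -0.1062 
TCP s 0.0083 y -0.0646 z 0.1651 F stand x,y,z [ 0.13 -0.13 -1.03] std [0.32 0.09 0.18] M [ 0.064 -0.068  0.009] [0.016 0.018 0.003] w 0.0081
scene ring n 214 c [ 0.575  -0.1394  0.1342] axis yaw -84.58 tilt 0.4 res 0.0008
ring s 0.0102 y -0.0029
time_s: 18.25
ee_pos: [0.5134, -0.1433, 0.1635]
eef_rot: [3.138, 1.566, -3.055]
force: [-0.7, 0.3, -1.4]
grip_width: 0.0083
t 18.4 hook s@-.12 [11.9 12.  12. ] ang -0.1139 
TCP s 0.0083 y -0.0647 z 0.1636 F stand x,y,z [-0.11 -0.13 -1.55] std [0.42 0.18 0.58] M [ 0.068 -0.044 -0.016] [0.007 0.035 0.031] w 0.0082
scene ring n 210 c [ 0.5752 -0.1393  0.1337] axis yaw -84.5 tilt -0.06 res 0.0008
ring s 0.0101 y -0.0027
```

View pics/s6.png

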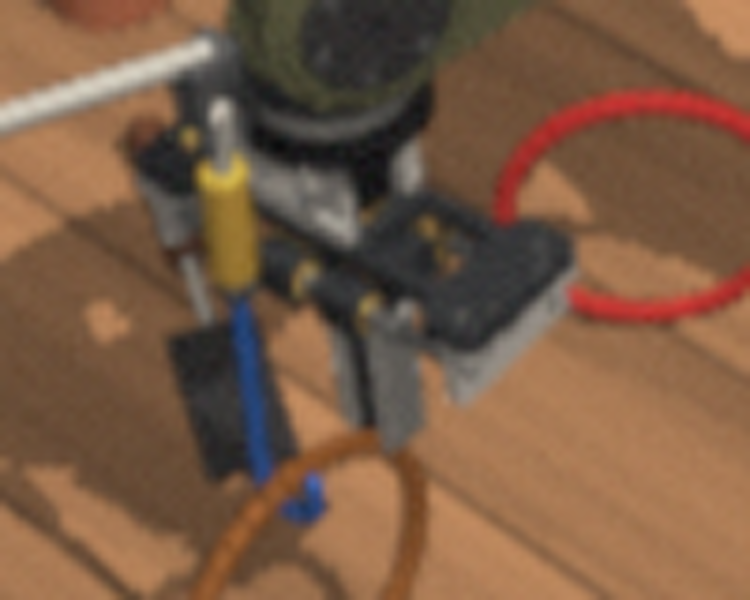

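The bowl is around (300,500), with the tube inside the gap. The hook's drift to the right shows that the tube is riding the bend, about 1.6 mm above the bottom. I follow the arc left and down.

```bash
python3 -m handwheel '[[[0.3,0.35,0],0,1],[[0.55,0.7,0],0,1],[[0.8,1.1,0],0,1],[[1,1.5,0],0,1],[[1.1,1.7,0],0,1]]'
python3 - <<'E'
from h import *
look(4)
E
```

```text
time_s: 18.95
ee_pos: [0.5132, -0.1416, 0.1625]
eef_rot: [-3.131, 1.566, -3.04]
force: [0.2, 0.5, -0.8]
grip_width: 0.0082
t 19.15 hook s@-.12 [11.  11.1 11.3 11.4] ang -0.1071 
TCP s 0.0066 y -0.0646 z 0.1625 F stand x,y,z [-0.47  0.69 -0.93] std [0.48 0.19 0.11] M [ 0.053 -0.083  0.006] [0.024 0.024 0.019] w 0.0085
scene ring n 209 c [ 0.5755 -0.1382  0.133 ] axis yaw -84.33 tilt 0.78 res 0.0009
ring s 0.0090 y -0.0023
```

```bash
python3 -m handwheel '[[[0.1,0,0],0,1],[[0.2,0,0],0,1],[[0.35,0,0],0,1],[[0.5,0,0],0,1],[[0.6,0,0],0,1]]'
python3 - <<'E'
from h import *
look(5)
E
```

```text
time_s: 19.7
ee_pos: [0.5132, -0.1416, 0.1619]
eef_rot: [-3.138, 1.566, -3.047]
force: [0.3, 0.3, -1.1]
grip_width: 0.0084
t 19.95 hook s@-.12 [11.2 11.2 11.  11.3 11.1] ang -0.1079 
TCP s 0.0066 y -0.0647 z 0.1619 F stand x,y,z [ 0.28  0.22 -0.98] std [0.25 0.68 0.32] M [ 0.074 -0.09   0.012] [0.031 0.061 0.032] w 0.0087
scene ring n 207 c [ 0.5757 -0.1371  0.1322] axis yaw -84.54 tilt -0.05 res 0.0009
ring s 0.0080 y -0.0021
```

```bash
python3 -m handwheel '[[[0.2,0,0],0,1],[[0.4,0,0],0,1],[[0.6,0,0],0,1],[[0.8,0,0],0,1],[[0.8,0,0],0,1]]'
python3 - <<'E'
from h import *
look(4)
E
```

```text
time_s: 20.5
ee_pos: [0.5132, -0.1416, 0.1611]
eef_rot: [-3.135, 1.566, -3.044]
force: [0.0, 1.4, 0.3]
grip_width: 0.0083
t 20.7 hook s@-.12 [11.5 11.5 11.3 11.5] ang -0.1104 
TCP s 0.0067 y -0.0646 z 0.1612 F stand x,y,z [-0.29  0.34 -0.7 ] std [0.53 0.71 0.66] M [ 0.065 -0.156  0.013] [0.022 0.012 0.039] w 0.0087
scene ring n 207 c [ 0.5764 -0.137   0.1328] axis yaw -84.29 tilt -0.33 res 0.0009
ring s 0.0079 y -0.0013
```

Run:
```python
from h import *
look(9)
```

```text
t 21.2 hook s@-.12 [11.3 11.4 11.  11.4 11.6 11.4 11.3 11.4 11.5] ang -0.1092 
TCP s 0.0066 y -0.0647 z 0.1611 F stand x,y,z [-0.22  0.44 -0.8 ] std [0.45 0.57 0.38] M [ 0.059 -0.137  0.003] [0.015 0.035 0.035] w 0.0084
scene ring n 207 c [ 0.5767 -0.1377  0.1321] axis yaw -84.35 tilt 0.9 res 0.001
ring s 0.0086 y -0.0011
```

```bash
python3 -m handwheel '[[[0.1,0,0],0,1],[[0.2,0,0],0,1],[[0.3,0,0],0,1],[[0.4,0,0],0,1],[[0.4,0,0],0,1]]'
python3 - <<'E'
from h import *
look(7)
E
```

```text
time_s: 21.75
ee_pos: [0.5132, -0.1416, 0.1608]
eef_rot: [-3.132, 1.566, -3.041]
force: [0.2, 0.7, -0.8]
grip_width: 0.0081
t 22.1 hook s@-.12 [11.6 11.4 11.6 11.3 11.3 11.7 11.3] ang -0.1097 
TCP s 0.0066 y -0.0647 z 0.1607 F stand x,y,z [-0.02  0.4  -0.49] std [0.66 0.62 0.47] M [ 0.071 -0.169  0.019] [0.033 0.028 0.021] w 0.0087
scene ring n 205 c [ 0.5769 -0.1375  0.1322] axis yaw -84.53 tilt 0.13 res 0.0008
ring s 0.0084 y -0.0008
```

```bash
python3 -m handwheel '[[[0,0,0],0,1],[[0,0,0],0,1],[[0,0,0],0,1],[[0,0,0],0,1],[[0,0,0],0,1]]' 12
python3 -c "
from h import *
look(4)"; python3 -m handwheel '[[[0,0,0],0,1],[[0,0,0],0,1],[[0,0,0],0,1],[[0,0,0],0,1],[[0,0,0],0,1]]' 4
python3 -c "
from h import *
look(5)"
```

```text
time_s: 22.65
ee_pos: [0.5132, -0.1416, 0.1608]
eef_rot: [-3.134, 1.566, -3.043]
force: [-0.2, -0.1, 0.7]
grip_width: 0.0098
t 22.85 hook s@-.12 [9.1 9.2 9.2 9.2] ang -0.0888 
TCP s 0.0067 y -0.0646 z 0.1608 F stand x,y,z [-0.2   0.03  0.4 ] std [0.4  0.44 0.24] M [ 0.059 -0.158  0.028] [0.03  0.018 0.029] w 0.0098
scene ring n 202 c [ 0.5777 -0.1235  0.1399] axis yaw -79.27 tilt -1.38 res 0.0015
ring s -0.0054 y 0.0012
time_s: 23.4
ee_pos: [0.5132, -0.1416, 0.1608]
eef_rot: [-3.125, 1.566, -3.034]
force: [0.7, -0.3, -0.6]
grip_width: 0.0108
t 23.65 hook s@-.12 [8.9 9.2 9.3 9.3 9.2] ang -0.0919 
TCP s 0.0066 y -0.0647 z 0.1607 F stand x,y,z [ 0.26  0.35 -0.11] std [0.56 0.3  0.43] M [ 0.082 -0.172  0.004] [0.025 0.024 0.022] w 0.0107
scene ring n 206 c [ 0.5793 -0.1228  0.1363] axis yaw -79.5 tilt -0.9 res 0.0017
ring s -0.0060 y 0.0029
```

Run:
```python
from h import *
p,d,w=cloud('scene'); a=cv2.resize(p[140:230,160:250],(600,600),interpolation=cv2.INTER_CUBIC)
cv2.imwrite('pics/s7.png',a)
```

```text
(no output)
```

View pics/s7.png

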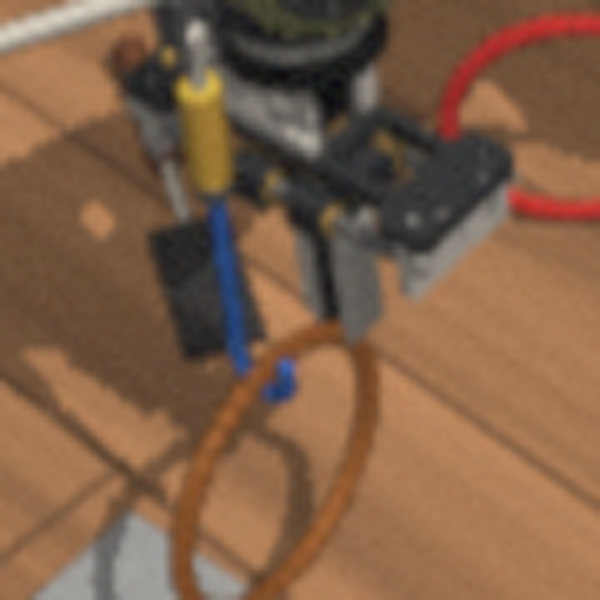

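```bash
cat >> h.py <<'E'
def rf2(n):
    p,d,w=cloud(n); hsv=cv2.cvtColor(p,cv2.COLOR_BGR2HSV).astype(int); o=get_obs()
    c=np.r_[o['ee_pos'][:2]+SY*.0627,o['ee_pos'][2]-.03]
    with np.errstate(invalid='ignore'):
        m=(hsv[...,0]<20)&(hsv[...,1]>120)&(w[...,2]>.045)&(np.linalg.norm(w-c,axis=2)<.12)&(abs((w[...,:2]-c[:2])@SX)<.04)
    q=w[m]
    def res(a):
        ax=np.array([np.cos(a[3])*np.cos(a[4]),np.sin(a[3])*np.cos(a[4]),np.sin(a[4])]); e=q-a[:3]; h=e@ax
        return np.hypot(np.linalg.norm(e-np.outer(h,ax),axis=1)-.074,h)-.006
    b=min((LS(res,[*c,y,t],loss='cauchy',f_scale=.0015) for y in(-1.57,-1.48,-1.4) for t in(-.1,0,.1)),key=lambda r:r.cost); a=b.x
    print(n,len(q),'ring s %.4f y %.4f z %.4f'%((a[:2]-P)@SX,(a[:2]-P)@SY,a[2]),'yaw,tilt',np.degrees(a[3:]).round(2),'res',np.median(abs(b.fun)).round(4))
    return p,w,q
E
python3 - <<'E'
from h import *
rf2('scene'); p,w,q=rf2('wrist')
E
```

```text
scene 363 ring s 0.0036 y -0.0013 z 0.1319 yaw,tilt [-79.64   0.22] res 0.0009
wrist 2214 ring s 0.0017 y -0.0006 z 0.1326 yaw,tilt [-7.974e+01  4.000e-02] res 0.0003
```

```bash
python3 -m handwheel '[[[0,0.5,0],0,1],[[0,1,0],0,1],[[0,1.5,0],0,1],[[0,2,0],0,1],[[0,2.5,0],0,1]]' 4
python3 - <<'E'
from h import *
for i in range(3):
    p,d,w=cloud('scene'); print(np.round(hookpos(p,w,-.12),4),get_obs()['force'].round(1))
rf2('scene'); p,w,q=rf2('wrist')
E
```

```text
time_s: 24.35
ee_pos: [0.513, -0.139, 0.1608]
eef_rot: [-3.132, 1.566, -3.041]
force: [0.1, 0.6, -0.1]
grip_width: 0.0107
[ 8.00e-03 -7.86e-02  1.24e+02] [-0.3  0.3 -0.3]
[ 7.90e-03 -8.73e-02  1.23e+02] [ 0.3  0.5 -0.4]
[ 8.00e-03 -7.99e-02  1.23e+02] [0.3 0.7 0.3]
scene 354 ring s 0.0016 y -0.0011 z 0.1320 yaw,tilt [-7.98e+01 -1.00e-02] res 0.0009
wrist 2224 ring s -0.0006 y -0.0006 z 0.1326 yaw,tilt [-7.99e+01  4.00e-02] res 0.0003
```

```bash
python3 -m handwheel '[[[0,0.3,0],0,1],[[0,0.6,0],0,1],[[0,0.9,0],0,1],[[0,1.2,0],0,1],[[0,1.5,0],0,1]]' 4
python3 - <<'E'
from h import *
for i in range(3):
    p,d,w=cloud('scene'); print(np.round(hookpos(p,w,-.12),4),get_obs()['force'].round(1),get_obs()['moment'].round(3))
p,w,q=rf2('wrist');
E
```

```text
time_s: 25.1
ee_pos: [0.5129, -0.1376, 0.1608]
eef_rot: [-3.119, 1.566, -3.028]
force: [0.8, -0.9, 0.5]
grip_width: 0.0107
[ 7.20e-03 -7.50e-02  1.21e+02] [-0.6 -0.   0.8] [ 0.073 -0.144 -0.043]
[ 7.10e-03 -6.93e-02  1.19e+02] [-0.   0.1  0.5] [ 0.018 -0.126 -0.038]
[ 7.20e-03 -7.53e-02  1.21e+02] [ 0.9 -0.3  0.1] [ 0.076 -0.193 -0.033]
wrist 2221 ring s -0.0020 y -0.0005 z 0.1327 yaw,tilt [-8.003e+01  4.000e-02] res 0.0003
```

```bash
python3 -m handwheel '[[[0,-0.7,0],0,1],[[0,-1.5,0],0,1],[[0,-2.3,0],0,1],[[0,-3.1,0],0,1],[[0,-3.8,0],0,1]]' 4;  python3 -m handwheel '[[[0,-0.7,0],0,1],[[0,-1.4,0],0,1],[[0,-2.1,0],0,1],[[0,-2.7,0],0,1],[[0,-3.1,0],0,1]]' 4
python3 - <<'E'
from h import *
for i in range(3):
    p,d,w=cloud('scene'); print(np.round(hookpos(p,w,-.12),4),get_obs()['force'].round(1),get_obs()['moment'].round(3))
p,w,q=rf2('wrist');
E
```

```text
time_s: 25.8
ee_pos: [0.5132, -0.1415, 0.1607]
eef_rot: [-3.132, 1.566, -3.041]
force: [-0.3, 0.0, 0.3]
grip_width: 0.0107
time_s: 26.3
ee_pos: [0.5135, -0.1446, 0.1607]
eef_rot: [3.139, 1.566, -3.053]
force: [0.3, 0.2, 0.8]
grip_width: 0.0104
[ 1.110e-02 -1.032e-01  1.240e+02] [-0.4  0.6  1.1] [ 0.025 -0.152 -0.047]
[ 1.150e-02 -1.066e-01  1.220e+02] [-0.3  0.1 -0. ] [ 0.076 -0.173 -0.013]
[ 1.110e-02 -1.039e-01  1.230e+02] [-0.3  0.3  0.5] [ 0.094 -0.137  0.036]
wrist 2214 ring s 0.0050 y -0.0006 z 0.1326 yaw,tilt [-79.86   0.16] res 0.0003
```

```bash
python3 -m handwheel '[[[0,0,0],0,0.75],[[0,0,0],0,0.73],[[0,0,0],0,0.71],[[0,0,0],0,0.69],[[0,0,0],0,0.67]]' 4
python3 - <<'E'
from h import *
p,d,w=cloud('scene'); print(np.round(hookpos(p,w,-.12),4),get_obs()['force'].round(1))
p,w,q=rf2('wrist'); 
p,d,w=cloud('scene'); print(np.round(hookpos(p,w,-.12),4),get_obs()['force'].round(1),get_obs()['grip_width'])
E
```

```text
time_s: 27.0
ee_pos: [0.5135, -0.1445, 0.1607]
eef_rot: [-3.13, 1.566, -3.039]
force: [1.0, -0.3, -0.6]
grip_width: 0.0151
[ 9.00e-03 -8.53e-02  1.19e+02] [ 0.5  0.6 -0.2]
wrist 2308 ring s 0.0022 y -0.0022 z 0.1325 yaw,tilt [-78.14   0.63] res 0.0003
[ 9.10e-03 -9.17e-02  1.22e+02] [ 0.  -0.4  1.2] 0.015615668603784353
```

```bash
python3 -m handwheel '[[[0,0.3,0],0,0.67],[[0,0.7,0],0,0.67],[[0,1.1,0],0,0.67],[[0,1.5,0],0,0.67],[[0,1.9,0],0,0.67]]' 4
python3 - <<'E'
from h import *
p,d,w=cloud('scene'); print(np.round(hookpos(p,w,-.12),4),get_obs()['force'].round(1))
p,w,q=rf2('wrist');
E
```

```text
time_s: 27.65
ee_pos: [0.5133, -0.1426, 0.1608]
eef_rot: [-3.133, 1.566, -3.042]
force: [-0.1, -0.3, 0.2]
grip_width: 0.0153
[ 9.10e-03 -8.98e-02  1.22e+02] [-0.2 -0.2 -0.7]
wrist 2261 ring s 0.0030 y -0.0017 z 0.1325 yaw,tilt [-80.22   1.35] res 0.0003
```

```bash
python3 -m handwheel '[[[0,0,0],0,0.63],[[0,0,0],0,0.58],[[0,0,0],0,0.52],[[0,0,0],0,0.46],[[0,0,0],0,0.4]]' 4
python3 - <<'E'
from h import *
p,d,w=cloud('scene'); print(np.round(hookpos(p,w,-.12),4),get_obs()['grip_width'],get_obs()['force'].round(2))
p,w,q=rf2('wrist'); p,w,q=rf2('wrist'); 
to(0,0,0,95)
E
```

```text
time_s: 28.25
ee_pos: [0.5133, -0.1426, 0.1608]
eef_rot: [-3.133, 1.566, -3.042]
force: [-0.3, -0.7, -0.1]
grip_width: 0.0276
[ 9.20e-03 -9.50e-02  1.22e+02] 0.028619216494741747 [-0.4  -0.03  0.09]
wrist 2253 ring s 0.0038 y -0.0018 z 0.1325 yaw,tilt [-80.19   1.57] res 0.0003
wrist 2254 ring s 0.0037 y -0.0018 z 0.1325 yaw,tilt [-80.1   1.4] res 0.0003
t 28.4 pos [ 0.5133 -0.1426  0.1607] yaw 95.21 q6 -2.0 down [-4.7e-03 -5.0e-04 -1.0e+00] F [-1.09 -1.54  0.18] w 0.0282
shift [ 163.1  188.6 -497.5] spin 0.0036
```

```bash
python3 -m handwheel '[[[0,-0.5,-2],0,0.4],[[0,-1.2,-7],0,0.4],[[0,-1.5,-14],0,0.4],[[0,-1.5,-22],0,0.4],[[0,-1.5,-32],0,0.4]]' ; python3 -m handwheel '[[[0,0,-12],0,0.4],[[0,0,-28],0,0.4],[[0,0,-48],0,0.4],[[0,0,-65],0,0.4],[[0,0,-75],0,0.4]]'
python3 - <<'E'
from h import *
S=[]
for i in range(6):
    p,d,w=cloud('scene'); S.append(hookpos(p,w,-.12)[0])
print(np.round(np.array(S)*1000,1))
cv2.imwrite('pics/s8.png',cv2.resize(p[120:240,140:260],(600,600),interpolation=cv2.INTER_CUBIC))
E
```

```text
time_s: 28.9
ee_pos: [0.4808, -0.1471, 0.1609]
eef_rot: [-3.132, 1.566, -3.041]
force: [-0.0, 0.1, -0.1]
grip_width: 0.0282
time_s: 29.4
ee_pos: [0.4047, -0.1539, 0.1614]
eef_rot: [-3.086, 1.566, -2.995]
force: [0.4, 0.3, 0.1]
grip_width: 0.0284
[9.5 9.3 9.3 9.2 9.2 8.9]
```

View pics/s8.png

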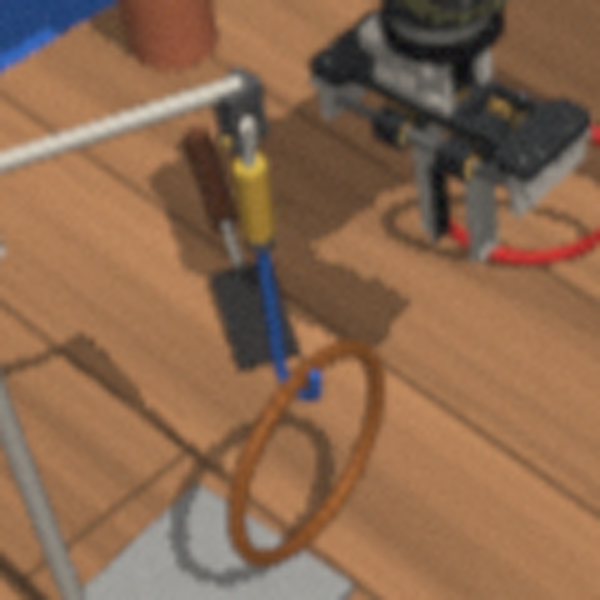

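```bash
python3 -m handwheel '[[[0,0,-5],0,0.4],[[0,0,-12],0,0.4],[[0,0,-18],0,0.4],[[0,0,-20],0,0.4],[[0,0,-20],0,0.4]]'; python3 -m handwheel '[[[0,0,0],0,0.4],[[0,0,0],0,0.4],[[0,0,0],0,0.4],[[0,0,0],0,0.4],[[0,0,0],0,0.4]]'
python3 - <<'E'
from h import *
import h
g=h.get_obs
h.get_obs=lambda:{**g(),'ee_pos':np.array([.514,-.1426,.1607])}
for i in range(2):
    p,w,q=rf2('scene'); print(np.round(hookpos(p,w,-.12),4))
print(g()['time_s']); print(hand_in())
E
```

```text
time_s: 30.2
ee_pos: [0.3864, -0.1558, 0.1615]
eef_rot: [-3.09, 1.567, -2.999]
force: [0.3, 0.4, -1.3]
grip_width: 0.0285
time_s: 30.7
ee_pos: [0.3864, -0.1558, 0.1614]
eef_rot: [-3.093, 1.566, -3.002]
force: [0.2, 1.0, -0.2]
grip_width: 0.0282
scene 368 ring s 0.0042 y -0.0025 z 0.1320 yaw,tilt [-79.85   1.12] res 0.0009
[ 8.60e-03 -8.81e-02  1.20e+02]
scene 368 ring s 0.0039 y -0.0024 z 0.1317 yaw,tilt [-79.85   1.18] res 0.001
[ 8.50e-03 -8.62e-02  1.21e+02]
30.8
the job is handed in; nothing more can be done
None
```

The amber ring is hanging in the bowl of the drop hook, and I handed the job in at 30.8 s. No verdict was reported.

**How it went:**
- I lifted the amber ring from the middle place of the rack.
- The ring's top met the hook's shank at its right-hand turning point, where the hook was nearly still. I then kept the ring against the shank and eased the hook back towards plumb.
- I lowered the ring along the shank until the hook carried it, with the vertical force rising from about -1.35 N to about 0.
- I loosened the grip in steps, opened the fingers and backed away towards the robot.

**Last checks:**
- **Stillness:** after I backed away, the measured hook position stayed within about 1 mm over 1.4 s. It went from 9.5 to 8.5 mm at 120 mm below the pin, so a slow drift that small may still have been going on.
- **Ring:** it hangs free in the hook, tilted about 1.2°. The robot is roughly 100 mm clear of it.

**What did not go as planned:**
- **Sag in the grip:** the ring sagged about 7° in the fingers when lifted.
- **Slide on loosening:** when I first loosened the grip to 12 N, the ring slid about 5 mm to the left with the hook and turned about 5° around the vertical. It still has that turn. It was probably resting slightly off the bottom of the bowl until then.
- **Nudging the hook:** after that I moved the hook a few mm left and right to find where it rests under load. It settled closer to plumb than I had calculated.
- **Contact sensing:** the force and moment readings disagreed somewhat on exactly when the ring was fully carried, so a light press of up to about 1 N before I let go cannot be ruled out.
- **Unbroken contact:** that the ring never left the hook is inferred from the camera tracking and was not measured directly.

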